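# Load calibrator vials into the analyser rack in order of shade

### The job

Load the teal calibrator rack for the analyser's next run: stand the four blue-capped vials upright in its four wells in order of cap shade, the palest in the well next to the yellow handle and the darkest at the far end. They are glass, so set each one down gently without dropping it or knocking it over, and leave the two orange-capped control vials where they stand on the tray.

Things in the scene. Friction and masses are not known exactly. Their poses are not given: they have to be found in the camera images.
- vial_palest: Calibrator vial, lowest level: cap very pale, almost white, blue. Brown glass, round, 30 mm across up to 40 mm, neck 21 mm; screw cap 26 mm across from 48 to 66 mm (top). 45 g +-30 %. Origin: centre of underside, z up. Starts on the grey kit tray (floor 4 mm over bench, rim 12 mm), six vials' centres at least 54 mm apart.
- vial_light: Calibrator vial, second level: cap light sky blue. Same vial shape and start as vial_palest.
- vial_mid: Calibrator vial, third level: cap strong mid blue. Same vial shape and start as vial_palest.
- vial_darkest: Calibrator vial, highest level: cap very dark navy, almost black. Same vial shape and start as vial_palest.
- well_1: Well 1 of the rack (one small dark dot beside it). Next to the yellow handle, which is 44 mm high and 35 to 55 mm from this well's centre. Round, 48 mm across, dark rubber floor. Origin: centre of its floor, on which a vial stands; z up, x along the row towards well 4. Its rim, the rack's top, is 18 mm above the origin and 26 mm above the bench.
- well_2: Well 2 of the rack (two dark dots beside it). 58 mm from well_1 along x, otherwise the same. The rack is a teal block, 246 x 76 mm, fixed to the bench, with the four wells in one row.
- well_3: Well 3 of the rack (three dark dots beside it). 116 mm from well_1 along x, otherwise the same.
- well_4: Well 4 of the rack (four dark dots beside it). 174 mm from well_1 along x, otherwise the same. The end of the row far from the handle.
- control_a: Control vial with an orange cap (the two are alike), on the kit tray among the others; same shape as vial_palest. To be left alone.
- control_b: Control vial with an orange cap (the two are alike), on the kit tray among the others; same shape as vial_palest. To be left alone.

How it is judged:
At the end, for the whole second after the job is handed in: The vials with palest, light, mid and darkest blue caps stand in wells 1, 2, 3 and 4 in that order, on the pad (within 5 mm), within 12 mm of the well's centre, upright within 0.12 rad, released and at rest; both orange-capped controls stand upright within 20 mm of where they began (horizontal distance between vial_palest and well_1 below 0.012 m and z of vial_palest in the frame of well_1 between -0.005 and 0.005 m and angle between each of vial_palest, vial_light, vial_mid, vial_darkest, control_a, control_b's own z axis and vertical below 0.12 rad and linear speed of each of vial_palest, vial_light, vial_mid, vial_darkest below 0.02 m/s and horizontal distance between vial_light and well_2 below 0.012 m and z of vial_light in the frame of well_2 between -0.005 and 0.005 m and horizontal distance between vial_mid and well_3 below 0.012 m and z of vial_mid in the frame of well_3 between -0.005 and 0.005 m and horizontal distance between vial_darkest and well_4 below 0.012 m and z of vial_darkest in the frame of well_4 between -0.005 and 0.005 m and distance of each of control_a, control_b from where it was at the start of the episode below 0.02 m); the robot touches nothing.
It fails at once if a vial is dropped or flung: faster than 0.6 m/s (a fall of about 18 mm) while out of the fingers ((linear speed of vial_palest above 0.6 m/s and contact force between the fingers and vial_palest below 0.05 N) or (linear speed of vial_light above 0.6 m/s and contact force between the fingers and vial_light below 0.05 N) or (linear speed of vial_mid above 0.6 m/s and contact force between the fingers and vial_mid below 0.05 N) or (linear speed of vial_darkest above 0.6 m/s and contact force between the fingers and vial_darkest below 0.05 N)).
It fails at once if a vial is knocked over (tilted more than 0.7 rad) (angle between any of vial_palest, vial_light, vial_mid, vial_darkest, control_a, control_b's own z axis and vertical above 0.7 rad).
It fails at once if a control vial is moved more than 20 mm (distance of any of control_a, control_b from where it was at the start of the episode above 0.02 m).
It also fails if it takes over 96 s, if anything falls off the work surface, if the arm or the gripper's body presses on something with over 40 N, if the wrist force passes 120 N, or if a joint passes its speed limit or range.

### The arm

A 6-joint arm with a two-finger parallel gripper is mounted at the origin on the work surface. World frame = base frame: x ahead of the robot, y to its left, z up, the work surface at z = 0. Lengths are in m, angles in rad, forces in N, time in s.
With the tool pointing down it reaches from about 0.375 to 0.9 m from the base axis. Payload 3.1 kg.
Tool frame: the origin (TCP) lies at the centre of the arm's flange, where the gripper is bolted on; the fingertips stand robot.tip_extent ahead of it and the grasp point (between the pads) lies 164 mm ahead of it (robot.tip_extent is the distance from the TCP to the fingertips, in m); z points along the fingers, y is the line along which they close (so a half turn about z gives the same grasp; the last joint's range is limited). The gripper opens to 87 mm and grips with 3 to 60 N. Pads are 19 mm wide; open, the fingers measure 117 mm over their backs; the gripper's body (75 mm by 190 mm) begins 51 mm behind the grasp point.
Start: joints at [1.073, 0.527, 1.433, -0, 1.181, -0.178], TCP at [0.196, 0.593, 0.405] pointing down, gripper open.
Joint ranges: [-3.08, 3.08], [-0.75, 2.2], [0.22, 2.44], [-1.43, 4.57], [0, 2.65], [-2.85, 2.85]. Speed limits (rad/s): [2.79, 2.79, 3.14, 3.14, 3.14, 3.14].

### API

Orientations are given as a unit quaternion [x, y, z, w].
In Python, from rig import get_obs, camera, hand_in, cut_out, robot gives the robot as it stands.
- The arm moves only by the tool step_arm, never from a script. Its argument "rows" is a list of rows, each a list of 6 numbers: the shift along the world's x, y, z in m, then the turn, a rotation vector about the world's x, y, z in degrees. A call has 1 to 12 rows; each row shifts and turns the commanded pose from where the row before left it; what a row does not reach is not made up. A row lasts 1/8 s, in which the tool goes at most 62.5 mm and 10.7 degrees, less where a joint would pass 70% of its speed; a pose out of reach is approached as far as the arm can. A call is refused whole if a number of a shift passes 0.0625 or a number of a turn 10.7, either way. A call with a gripper value outside its range is refused whole. "jaw" is the finger opening in m, from 0 to 0.087, set as the call begins (left out, the last holds). The fingers move at their own pace and stop on an object; "squeeze" is the grip in N (left out, the last holds). Time passes only in rows, so rows that do not move let the fingers close. It gives the time, the measured TCP pose, the force, the opening and the grip force at its end, in the units of the state.
- get_obs(): the state, without advancing time (a new reading comes with each control period).
- camera(name): name is "side" or "top" or "wrist"; returns a dict with "pixels" (480x640x3 uint8, blue, green, red), "depth" (480x640 float32, m along the optical axis (not along the pixel's ray), 0 where there is no reading), "fov_y" (degrees; the focal length in pixels is half the picture's height over the tangent of half this angle, whatever the lens; pixels are square), "cx", "cy" (the principal point, pixels), "k1" (the pictures are not rectified: a ray, as slopes to the right and down, at radius r is drawn at 1 + k1 r^2 times it, then the intrinsics apply), "extrinsics" (4x4, takes a point from camera to world coordinates); the wrist camera has in their place "mount" (4x4, takes a point from camera to tool coordinates, whose origin is the TCP and whose axes are the flange's). Camera axes: x right, y up, looking along -z (the intrinsics and any distortion apply to the point x, -y, -z); pixel columns grow to the right and rows downward; lengths in m; the calibration is good to about 2 mm. A picture is of the moment at which its call begins: read the wrist's pose just before it.
- hand_in(): hands the job in; it is judged then, once.
Trained networks look in the newest picture that a camera, given by its name, has taken for a name from the list of things; names that differ only in an ending like _2 or _b are one class to them, and where a whole thing is asked for, a point or a joint stands for the part that bears it (a point fixed in the world has none). Each returns a list of dicts, best first, with "confidence" (0 to 1); they miss things now and then, are a little off and sometimes report something else, mostly with a low value. They report only what shows in the picture. A call takes as long as a camera call.
- cut_out(label, camera): "region" (480x640 bool, what is visible of it) and "extent" ([centre column, centre row, width, height] in pixels, round what is visible of it).
The state is a dict: "time": time; "q": joint angles; "joint_velocities": joint speeds; "joint_torque": joint torques, N m; "position": TCP position; "tool_rot": TCP orientation; "ft_force": force on the tool from outside, world axes, zero at the start; "moment": the same for the moment, N m; "grip_width": finger opening in m; "grip_force": force on a finger pad.
Only numpy, scipy, OpenCV 4.12 (cv2) and the standard library are available. Lean on these libraries where they do the work, as an engineer would, in place of code of your own. Each camera call takes 0.05 s, during which the arm holds its last target. There are 200 camera calls.

## Working session

There is one attempt and no reset: what is moved stays moved. The work goes in short steps, Python scripts to look and compute and a tool call to move; the robot and the scene stay as the last step left them, time stands still between calls to the robot, and variables do not carry over. Pictures are saved under pics/ and viewed, at most 14 in all, crops included, and the job is handed in when it is done.

Besides the shell and the picture viewer there is one more tool, called after "Emit:" as name(argument=value, ...) on one line, values as JSON. step_arm: Moves the arm, as the interface text tells. Its arguments: {"type":"object","properties":{"rows":{"type":"array"},"jaw":{"type":"number"},"squeeze":{"type":"number"}},"required":["rows"]}

```bash
ls; mkdir -p pics; cat > h.py <<'E'
import numpy as np, cv2
from rig import get_obs, camera, hand_in, cut_out, robot
from scipy.spatial.transform import Rotation as R
def cloud(c, o=None):
    d=c["depth"]; f=240/np.tan(np.radians(c["fov_y"]/2))
    v,u=np.mgrid[:480,:640].astype(float)
    K=np.array([[f,0,c["cx"]],[0,f,c["cy"]],[0,0,1]])
    p=cv2.undistortPoints(np.stack([u.ravel(),v.ravel()],1)[:,None],K,np.array([c["k1"],0,0,0,0.])).reshape(480,640,2)
    P=np.dstack([p[...,0]*d,-p[...,1]*d,-d,np.ones_like(d)])
    if "extrinsics" in c: T=np.array(c["extrinsics"])
    else:
        A=np.eye(4);A[:3,:3]=R.from_quat(o["tool_rot"]).as_matrix();A[:3,3]=o["position"];T=A@np.array(c["mount"])
    W=(P@T.T)[...,:3]; W[d<=0]=np.nan
    return W
E
python3 - <<'E'
from h import *
o=get_obs();print({k:np.round(v,3) for k,v in o.items()}); print(robot.tip_extent)
for n in ["top","side"]:
    c=camera(n); cv2.imwrite(f"pics/{n}0.png",c["pixels"]); W=cloud(c)
    print(n,np.round(c["extrinsics"],3).tolist(),c["fov_y"])
    for l in ["vial_palest","vial_light","vial_mid","vial_darkest","control_a","well_1"]:
        for r in cut_out(l,n):
            if r["confidence"]<.2: continue
            P=W[r["region"]];P=P[~np.isnan(P[:,0])]
            if len(P)==0: print(l,"nodepth",r["extent"]);continue
            t=P[P[:,2]>np.nanpercentile(P[:,2],98)-.004]
            print(l,round(r["confidence"],2),np.round(r["extent"]),"top",np.round((t.min(0)+t.max(0))/2,3),np.round(t.max(0)-t.min(0),3),len(P), "bgr",c["pixels"][r["region"]].mean(0).round())
E
```

```text
pics
{'time': np.float64(0.0), 'q': array([ 1.073,  0.528,  1.434,  0.   ,  1.181, -0.179]), 'joint_velocities': array([-0.   ,  0.001, -0.001,  0.   ,  0.   ,  0.   ]), 'joint_torque': array([-1.0000e-03, -4.4005e+01, -1.7659e+01,  6.3000e-02,  5.8000e-02,
       -0.0000e+00]), 'position': array([0.196, 0.593, 0.404]), 'tool_rot': array([ 0.159,  0.987, -0.001, -0.   ]), 'ft_force': array([-0.147, -0.386, -0.75 ]), 'moment': array([ 0.026,  0.027, -0.02 ]), 'grip_force': np.float64(0.0), 'grip_width': np.float64(0.087)}
0.1822
top [[-0.061, 0.971, -0.231, 0.377], [-0.998, -0.059, 0.016, 0.008], [0.002, 0.232, 0.973, 0.754], [0.0, 0.0, 0.0, 1.0]] 56.10228003437921
vial_palest 0.56 [185. 304.  34.  24.] top [0.461 0.207 0.07 ] [0.025 0.026 0.005] 460 bgr [93. 91. 86.]
vial_light 0.56 [200. 257.  27.  25.] top [0.535 0.182 0.07 ] [0.025 0.023 0.005] 411 bgr [90. 68. 52.]
vial_mid 0.75 [155. 244.  26.  25.] top [0.564 0.256 0.07 ] [0.025 0.024 0.005] 499 bgr [65. 41. 34.]
vial_darkest 0.55 [182. 210.  28.  30.] top [0.615 0.216 0.07 ] [0.024 0.026 0.005] 444 bgr [28. 23. 25.]
control_a 
[... 1080 characters left out ...]
 157.  12.  35.] top [0.612 0.216 0.068] [0.024 0.027 0.005] 368 bgr [30. 29. 35.]
control_a 0.89 [338. 182.  13.  34.] top [0.59  0.151 0.068] [0.022 0.026 0.005] 423 bgr [26. 47. 78.]
control_a 0.65 [287. 144.  16.  33.] top [0.498 0.274 0.069] [0.025 0.026 0.006] 441 bgr [30. 48. 77.]
well_1 0.96 [320. 411.  30.  20.] top [ 0.51  -0.338  0.024] [0.043 0.017 0.006] 596 bgr [35. 34. 31.]
well_1 0.83 [292. 315.  28.  18.] top [ 0.482 -0.15   0.016] [0.045 0.042 0.02 ] 379 bgr [35. 34. 29.]
well_1 0.81 [312. 375.  27.  24.] top [ 0.504 -0.284  0.025] [0.034 0.013 0.006] 518 bgr [36. 34. 30.]
well_1 0.67 [302. 344.  30.  20.] top [ 0.488 -0.228  0.024] [0.034 0.012 0.003] 445 bgr [36. 34. 30.]
```

View pics/top0.png

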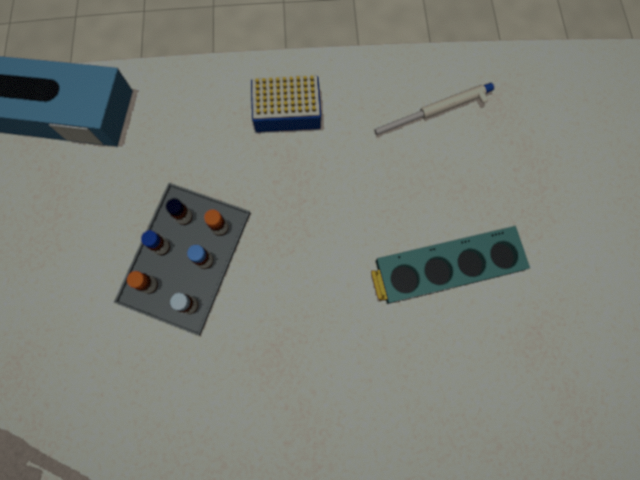

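View pics/side0.png

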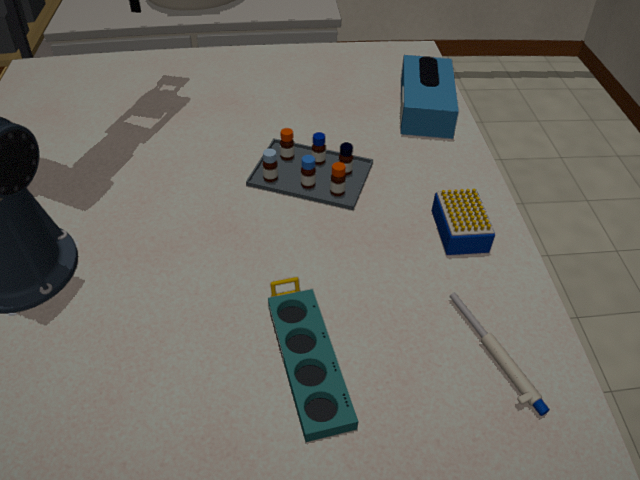

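```bash
python3 - <<'E'
from h import *
for n in ["top","side"]:
    c=camera(n); W=cloud(c); B=c["pixels"].astype(int)
    ys=(B[...,2]>B[...,0]+50)&(B[...,1]>B[...,0]+40)&(W[...,1]<0)
    print(n,"yellow",np.nanmean(W[ys],0).round(3),ys.sum())
    # rack top plane fit: teal pts z .022-.03 
    t=(B[...,0]>B[...,2]+25)&(B[...,1]>B[...,2]+25)&(W[...,2]>.02)&(W[...,2]<.032)&(W[...,1]<0)
    P=W[t]; r=cv2.minAreaRect(P[:,:2].astype(np.float32)); print("rack",np.round(r[0],4),np.round(r[1],3),r[2],np.median(P[:,2]))
    for q in cut_out("well_1",n):
        Q=W[q["region"]];Q=Q[(Q[:,2]<.012)]; 
        print(np.round(q["confidence"],2),"floor",np.round((Q.min(0)+Q.max(0))/2,4),np.round(np.ptp(Q,0),3),np.median(Q[:,2]).round(4),len(Q))
E
```

```text
top yellow [ 0.585 -0.074  0.042] 378
rack [ 0.6392 -0.2317] [0.384 0.25 ] 0.965104877948761 0.025611812032735437
0.9 floor [ 0.4918 -0.2117  0.0078] [0.043 0.039 0.007] 0.0077 473
0.61 floor [ 0.4818 -0.1529  0.0074] [0.044 0.042 0.008] 0.0075 536
0.58 floor [ 0.5019 -0.2668  0.0075] [0.044 0.039 0.008] 0.0075 474
side yellow [ 0.628 -0.062  0.044] 441
rack [ 0.6461 -0.1967] [0.402 0.331] 0.7532185316085815 0.024922218893288384
0.74 floor [ 0.4818 -0.1449  0.0066] [0.043 0.035 0.008] 0.0071 350
0.74 floor [ 0.4913 -0.2027  0.0069] [0.042 0.036 0.008] 0.0069 413
0.66 floor [ 0.5116 -0.319   0.0066] [0.045 0.04  0.008] 0.0068 591
0.6 floor [ 0.5014 -0.2608  0.0062] [0.045 0.037 0.01 ] 0.0067 492
0.42 floor [0.5372 0.2032 0.0058] [0.035 0.077 0.011] 0.0068 52
```

```bash
python3 - <<'E'
from h import *
for n in ["top","side"]:
    c=camera(n); W=cloud(c); 
    c2=dict(c); o3=np.array(c["extrinsics"])[:3,3]
    c2["depth"]=np.ones((480,640),np.float32); D=cloud(c2)-o3
    X=o3+D*((.026-o3[2])/D[...,2])[...,None]
    t=(abs(W[...,2]-.0255)<.004)&(W[...,0]>.4)&(W[...,0]<.6)&(W[...,1]<-.09)&(W[...,1]>-.42)
    P=W[t]; r=cv2.minAreaRect(P[:,:2].astype(np.float32)); print(n,"rack",np.round(r[0],4),np.round(r[1],3),r[2])
    for q in sorted(cut_out("well_1",n),key=lambda q:-X[q["region"]][:,1].mean()):
        Q=X[q["region"]][:,:2].astype(np.float32); e=cv2.fitEllipse(cv2.convexHull(Q))
        print(np.round(q["confidence"],2),"rim",np.round(e[0],4),np.round(e[1],4))
E
```

```text
top rack [ 0.5013 -0.231 ] [0.077 0.255] 9.812272071838379
0.94 rim [ 0.4793 -0.1482] [0.0404 0.0454]
0.72 rim [ 0.4887 -0.2042] [0.0398 0.0444]
0.85 rim [ 0.4989 -0.2612] [0.0373 0.0431]
0.87 rim [ 0.5087 -0.3166] [0.0373 0.042 ]
side rack [ 0.5013 -0.2314] [0.077 0.26 ] 10.139891624450684
0.57 rim [ 0.4807 -0.1595] [0.0328 0.0426]
0.93 rim [ 0.4915 -0.2155] [0.0361 0.0435]
0.89 rim [ 0.501  -0.2727] [0.0342 0.0419]
0.85 rim [ 0.5097 -0.3286] [0.0383 0.0414]
```

Emit:
step_arm(rows=[[0.02,-0.03,-0.01,0,0,-8],[0.03,-0.04,-0.015,0,0,-10],[0.04,-0.05,-0.015,0,0,-10],[0.04,-0.05,-0.015,0,0,-10],[0.04,-0.05,-0.015,0,0,-10],[0.04,-0.05,-0.015,0,0,-9.7],[0.03,-0.05,-0.01,0,0,-4],[0.025,-0.067,-0.01,0,0,0]], jaw=0.045, squeeze=12)

```text
out of range
```

Emit:
step_arm(rows=[[0.02,-0.03,-0.01,0,0,-8],[0.03,-0.04,-0.015,0,0,-10],[0.04,-0.05,-0.015,0,0,-10],[0.04,-0.05,-0.015,0,0,-10],[0.04,-0.05,-0.015,0,0,-10],[0.04,-0.05,-0.015,0,0,-9.7],[0.03,-0.05,-0.01,0,0,-4],[0.02,-0.04,-0.01,0,0,0],[0.005,-0.027,0,0,0,0],[0,0,0,0,0,0]], jaw=0.045, squeeze=12)

```text
time: 2.35
position: [0.4542, 0.2147, 0.3026]
tool_rot: [0.644, 0.765, -0.0, -0.0]
ft_force: [-0.0, 0.4, -0.8]
grip_width: 0.0454
grip_force: 0.0
```

```bash
cat > w.py <<'E'
from h import *
import sys
def look(labels, name=None):
    o=get_obs(); c=camera("wrist"); W=cloud(c,o); print("tcp",np.round(o["position"],4))
    if name: cv2.imwrite(f"pics/{name}.png",c["pixels"])
    for l in labels:
        for r in cut_out(l,"wrist"):
            if r["confidence"]<.3: continue
            P=W[r["region"]];P=P[~np.isnan(P[:,0])]
            if len(P)<20: print(l,"few");continue
            t=P[P[:,2]>np.percentile(P[:,2],98)-.005]
            print(l,round(r["confidence"],2),np.round(r["extent"]),"top",np.round((t.min(0)+t.max(0))/2,4),np.round(np.ptp(t,0),3))
if __name__=="__main__": look(sys.argv[2:],sys.argv[1])
E
python3 w.py wrist1 vial_palest vial_light vial_mid control_a
```

```text
tcp [0.4542 0.2147 0.3026]
vial_palest 0.62 [329. 258.  37.  63.] top [0.4602 0.2088 0.07  ] [0.026 0.025 0.006]
vial_light 0.76 [411. 295.  46.  45.] top [0.5006 0.22   0.1314] [0.051 0.075 0.132]
vial_mid 0.84 [478. 224.  78.  59.] top [0.5629 0.2566 0.07  ] [0.026 0.026 0.006]
control_a 0.78 [399. 183.  55.  46.] top [0.4979 0.2767 0.0701] [0.026 0.026 0.006]
```

View pics/wrist1.png

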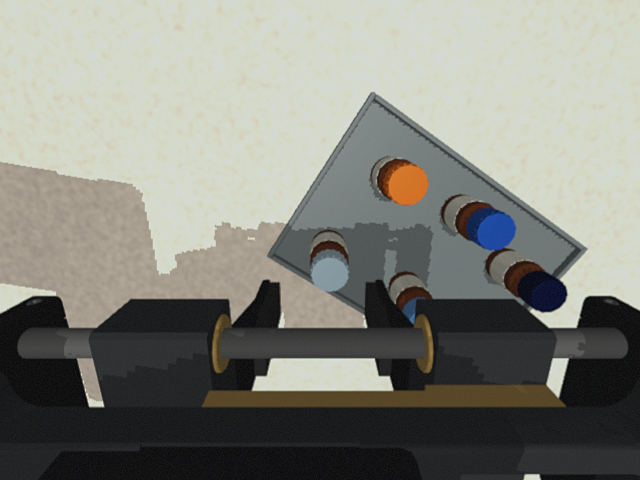

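Emit:
step_arm(rows=[[0.006,-0.007,0,0,0,0],[0,0,-0.01,0,0,0],[0,0,-0.018,0,0,0],[0,0,-0.018,0,0,0],[0,0,-0.018,0,0,0],[0,0,-0.01,0,0,0],[0,0,0,0,0,0],[0,0,0,0,0,0]])

```text
time: 3.6
position: [0.4597, 0.2093, 0.229]
tool_rot: [0.643, 0.766, 0.0, 0.0]
ft_force: [0.7, -0.2, 0.9]
grip_width: 0.0447
grip_force: 0.0
```

Emit:
step_arm(rows=[[0,0,0,0,0,0],[0,0,0,0,0,0],[0,0,0,0,0,0],[0,0,0,0,0,0],[0,0,0,0,0,0],[0,0,0,0,0,0]], jaw=0.015)

```text
time: 4.35
position: [0.4597, 0.2093, 0.229]
tool_rot: [0.643, 0.766, 0.0, 0.0]
ft_force: [-0.2, -0.3, 3.4]
grip_width: 0.0251
grip_force: 12.0
```

Emit:
step_arm(rows=[[0,0,0.008,0,0,0],[0,0,0.018,0,0,0],[0,0,0.025,0,0,0],[0,-0.01,0.022,0,0,0],[0.003,-0.025,0.012,0,0,0],[0.003,-0.035,0,0,0,0],[0.003,-0.04,0,0,0,0],[0.003,-0.04,0,0,0,0],[0.003,-0.04,0,0,0,0],[0.003,-0.04,0,0,0,0],[0.002,-0.04,0,0,0,0],[0.002,-0.035,0,0,0,0]])

```text
time: 5.85
position: [0.4813, -0.0972, 0.3138]
tool_rot: [0.643, 0.766, -0.0, -0.0]
ft_force: [0.9, -0.7, -0.4]
grip_width: 0.0252
grip_force: 12.0
```

Emit:
step_arm(rows=[[0,-0.027,0,0,0,0],[0,-0.018,0,0,0,0],[0,-0.009,0,0,0,0],[0,0,0,0,0,0],[0,0,0,0,0,0]])

```text
time: 6.48
position: [0.4813, -0.1489, 0.3137]
tool_rot: [0.643, 0.766, 0.0, -0.0]
ft_force: [-0.3, 0.7, -0.6]
grip_width: 0.0255
grip_force: 12.0
```

```bash
python3 - <<'E'
from w import *
look(["vial_palest"],"carry1")
o=get_obs();c=camera("wrist");W=cloud(c,o)
m=(W[...,2]>.0)&(W[...,2]<.014)&(c["pixels"].max(2)<75)
t=(abs(W[...,2]-.026)<.004)
P=W[t&(W[...,0]>.4)&(W[...,0]<.6)&(W[...,1]<-.09)&(W[...,1]>-.42)]
print(cv2.minAreaRect(P[:,:2].astype(np.float32)))
for q in cut_out("well_1","wrist"):
    Q=W[q["region"]];Q=Q[(Q[:,2]<.012)]
    if len(Q)>20: print(round(q["confidence"],2),((Q.min(0)+Q.max(0))/2).round(4),np.ptp(Q,0).round(3))
E
```

```text
tcp [ 0.4813 -0.1489  0.3137]
vial_palest 0.85 [323. 287.  53.  81.] top [ 0.4812 -0.1455  0.1546] [0.026 0.018 0.006]
vial_palest 0.3 [323. 234.  54.  40.] top [ 0.4815 -0.1495  0.017 ] [0.046 0.041 0.021]
((0.4964664876461029, -0.20136018097400665), (0.07625002413988113, 0.19546779990196228), 9.817858695983887)
0.89 [ 0.4819 -0.1512  0.0092] [0.047 0.041 0.006]
0.77 [ 0.5042 -0.2802  0.0093] [0.037 0.016 0.004]
```

View pics/carry1.png

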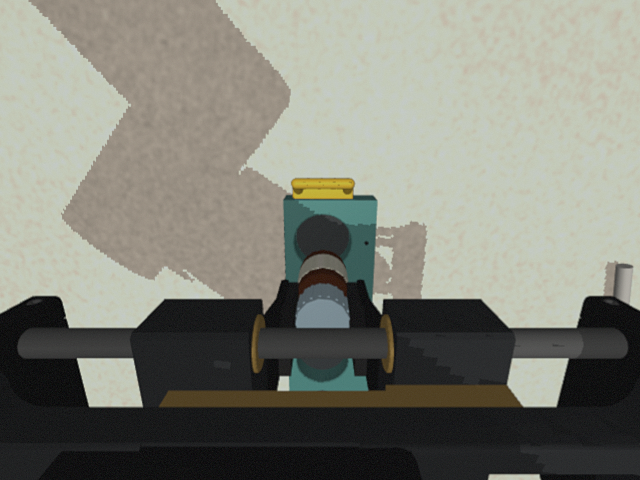

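Emit:
step_arm(rows=[[0,-0.001,-0.01,0,0,0],[0,0,-0.018,0,0,0],[0,0,-0.018,0,0,0],[0,0,-0.014,0,0,0],[0,0,-0.009,0,0,0],[0,0,-0.006,0,0,0],[0,0,-0.003,0,0,0],[0,0,-0.001,0,0,0],[0,0,-0.001,0,0,0],[0,0,0,0,0,0]])

```text
time: 7.92
position: [0.4816, -0.1508, 0.234]
tool_rot: [0.643, 0.766, 0.0, 0.0]
ft_force: [0.5, 0.0, 0.2]
grip_width: 0.025
grip_force: 12.0
```

Emit:
step_arm(rows=[[0,0,-0.0005,0,0,0],[0,0,-0.0005,0,0,0],[0,0,0,0,0,0],[0,0,0,0,0,0]])

```text
time: 8.43
position: [0.4816, -0.1508, 0.233]
tool_rot: [0.643, 0.766, 0.0, 0.0]
ft_force: [-0.6, -0.6, 3.3]
grip_width: 0.0256
grip_force: 12.0
```

Contact (about 3 N). Release, rise, go back for the light one at (.534,.181).

Emit:
step_arm(rows=[[0,0,0,0,0,0],[0,0,0,0,0,0],[0,0,0,0,0,0],[0,0,0,0,0,0],[0,0,0.01,0,0,0],[0,0,0.02,0,0,0],[0,0,0.025,0,0,0],[0.003,0.02,0.02,0,0,0],[0.007,0.04,0,0,0,0],[0.007,0.05,0,0,0,0],[0.007,0.05,0,0,0,0],[0.007,0.05,0,0,0,0]], jaw=0.045)

```text
time: 9.93
position: [0.5126, 0.0607, 0.3085]
tool_rot: [0.643, 0.766, 0.0, 0.0]
ft_force: [0.9, -0.7, -0.2]
grip_width: 0.045
grip_force: 0.0
```

Emit:
step_arm(rows=[[0.007,0.05,0,0,0,0],[0.007,0.04,0,0,0,0],[0.004,0.02,0,0,0,0],[0.002,0.01,0,0,0,0],[0,0,0,0,0,0],[0,0,0,0,0,0]])

```text
time: 10.68
position: [0.5324, 0.1781, 0.3076]
tool_rot: [0.643, 0.765, -0.0, -0.0]
ft_force: [0.1, -0.2, -0.3]
grip_width: 0.0451
grip_force: 0.0
```

```bash
python3 - <<'E'
from w import *
look(["vial_light"],"wrist2")
c=camera("side");W=cloud(c);cv2.imwrite("pics/side1.png",cv2.resize(c["pixels"][100:460,180:460],None,fx=2,fy=1.6))
for l in ["vial_palest","vial_light"]:
    for r in cut_out(l,"side"):
        P=W[r["region"]]; t=P[P[:,2]>np.nanpercentile(P[:,2],98)-.005]
        print(l,round(r["confidence"],2),((t.min(0)+t.max(0))/2).round(4))
E
```

```text
tcp [0.5324 0.1781 0.3076]
vial_light 0.83 [327. 246.  40.  54.] top [0.535  0.1822 0.07  ] [0.026 0.027 0.006]
vial_palest 0.86 [ 0.4818 -0.1544  0.0729]
vial_light 0.96 [0.5336 0.1776 0.0681]
```

View pics/side1.png

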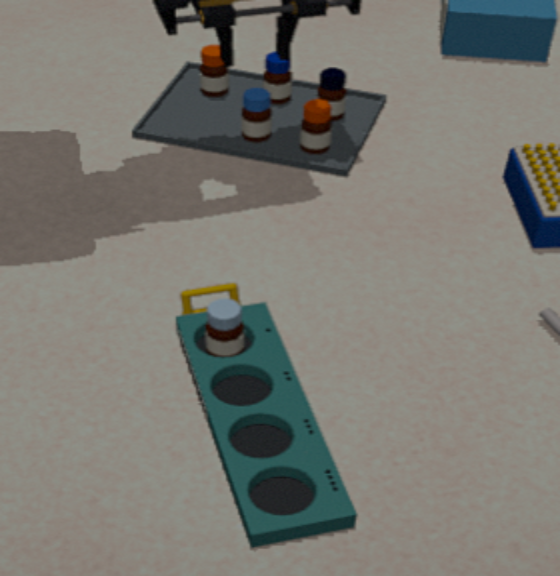

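Emit:
step_arm(rows=[[0.002,0.003,0,0,0,0],[0,0,-0.01,0,0,0],[0,0,-0.018,0,0,0],[0,0,-0.02,0,0,0],[0,0,-0.02,0,0,0],[0,0,-0.01,0,0,0],[0,0,0,0,0,0],[0,0,0,0,0,0]])

```text
time: 11.92
position: [0.5348, 0.1823, 0.2302]
tool_rot: [0.643, 0.766, 0.0, 0.0]
ft_force: [0.1, -0.6, -0.4]
grip_width: 0.0447
grip_force: 0.0
```

Emit:
step_arm(rows=[[0,0,0,0,0,0],[0,0,0,0,0,0],[0,0,0,0,0,0],[0,0,0,0,0,0],[0,0,0,0,0,0],[0,0,0,0,0,0]], jaw=0.015)

```text
time: 12.68
position: [0.5347, 0.1823, 0.2301]
tool_rot: [0.643, 0.766, 0.0, 0.0]
ft_force: [-0.2, 0.4, 4.9]
grip_width: 0.0252
grip_force: 12.0
```

Emit:
step_arm(rows=[[0,0,0.008,0,0,0],[0,0,0.018,0,0,0],[0,0,0.025,0,0,0],[0,0,0.025,0,0,0],[-0.002,-0.015,0.018,0,0,0],[-0.003,-0.03,0.006,0,0,0],[-0.005,-0.04,0,0,0,0],[-0.005,-0.045,0,0,0,0],[-0.005,-0.045,0,0,0,0],[-0.005,-0.045,0,0,0,0],[-0.005,-0.045,0,0,0,0],[-0.005,-0.042,0,0,0,0]])

```text
time: 14.18
position: [0.4985, -0.1269, 0.3297]
tool_rot: [0.643, 0.766, -0.0, -0.0]
ft_force: [0.1, -0.0, -0.9]
grip_width: 0.0256
grip_force: 12.0
```

Emit:
step_arm(rows=[[-0.004,-0.035,0,0,0,0],[-0.003,-0.025,0,0,0,0],[-0.001,-0.015,0,0,0,0],[0,-0.007,0,0,0,0],[0,0,0,0,0,0],[0,0,-0.012,0,0,0],[0,0,-0.014,0,0,0],[0,0,0,0,0,0]])

```text
time: 15.18
position: [0.491, -0.2059, 0.302]
tool_rot: [0.643, 0.766, -0.0, -0.002]
ft_force: [0.3, -0.6, -0.6]
grip_width: 0.0255
grip_force: 12.0
```

```bash
cat > v.py <<'E'
from w import *
look(["vial_palest","vial_light","vial_mid","vial_darkest"])
o=get_obs();c=camera("wrist");W=cloud(c,o)
for q in cut_out("well_1","wrist"):
    Q=W[q["region"]];Q=Q[(Q[:,2]<.012)]
    if len(Q)>20: print(round(q["confidence"],2),((Q.min(0)+Q.max(0))/2).round(4),np.ptp(Q,0).round(3))
E
python3 v.py
```

```text
tcp [ 0.491  -0.2059  0.302 ]
vial_palest 0.56 [328. 181.  43.  54.] top [ 0.4823 -0.1519  0.0743] [0.026 0.026 0.006]
vial_light 0.85 [324. 288.  53.  78.] top [ 0.4905 -0.2019  0.1418] [0.026 0.02  0.006]
vial_darkest 0.5 [325. 239.  54.  40.] top [ 0.4916 -0.2061  0.0092] [0.047 0.037 0.004]
0.95 [ 0.4915 -0.2065  0.0094] [0.047 0.038 0.005]
0.92 [ 0.5125 -0.3339  0.0093] [0.045 0.022 0.004]
```

Emit:
step_arm(rows=[[0.0005,-0.0015,-0.01,0,0,0],[0,0,-0.016,0,0,0],[0,0,-0.014,0,0,0],[0,0,-0.012,0,0,0],[0,0,-0.008,0,0,0],[0,0,-0.004,0,0,0],[0,0,-0.002,0,0,0],[0,0,-0.001,0,0,0],[0,0,-0.0005,0,0,0],[0,0,0,0,0,0]])

```text
time: 16.77
position: [0.4921, -0.2083, 0.2365]
tool_rot: [0.643, 0.766, 0.0, 0.0]
ft_force: [0.4, -1.6, -0.1]
grip_width: 0.0254
grip_force: 12.0
```

Emit:
step_arm(rows=[[0,0,-0.0007,0,0,0],[0,0,-0.0007,0,0,0],[0,0,-0.0006,0,0,0],[0,0,0,0,0,0],[0,0,0,0,0,0]])

```text
time: 17.4
position: [0.492, -0.2083, 0.2342]
tool_rot: [0.643, 0.766, -0.0, -0.0]
ft_force: [1.1, -0.3, -0.9]
grip_width: 0.0256
grip_force: 12.0
```

Emit:
step_arm(rows=[[0,0,-0.0005,0,0,0],[0,0,-0.0003,0,0,0],[0,0,0,0,0,0]])

```text
time: 17.77
position: [0.492, -0.2083, 0.2341]
tool_rot: [0.643, 0.766, 0.0, 0.0]
ft_force: [-1.1, 0.4, 5.3]
grip_width: 0.0256
grip_force: 12.0
```

Emit:
step_arm(rows=[[0,0,0,0,0,0],[0,0,0,0,0,0],[0,0,0,0,0,0],[0,0,0.01,0,0,0],[0,0,0.02,0,0,0],[0,0,0.025,0,0,0],[0.003,0.02,0.02,0,0,0],[0.007,0.04,0,0,0,0],[0.008,0.055,0,0,0,0],[0.008,0.055,0,0,0,0],[0.008,0.055,0,0,0,0],[0.008,0.055,0,0,0,0]], jaw=0.045)

```text
time: 19.27
position: [0.5341, 0.0735, 0.3092]
tool_rot: [0.643, 0.766, 0.0, 0.0]
ft_force: [-0.0, 0.1, -0.0]
grip_width: 0.0451
grip_force: 0.0
```

Emit:
step_arm(rows=[[0.008,0.055,0,0,0,0],[0.008,0.05,0,0,0,0],[0.006,0.04,0,0,0,0],[0.004,0.025,0,0,0,0],[0.002,0.01,0,0,0,0],[0,0,0,0,0,0],[0,0,0,0,0,0]])

```text
time: 20.15
position: [0.5619, 0.2507, 0.3085]
tool_rot: [0.643, 0.766, -0.0, -0.0]
ft_force: [0.0, -0.9, -0.6]
grip_width: 0.0447
grip_force: 0.0
```

```bash
python3 v.py
```

```text
tcp [0.5619 0.2507 0.3085]
vial_mid 0.84 [325. 242.  39.  60.] top [0.5629 0.2568 0.0702] [0.026 0.026 0.006]
vial_mid 0.62 [340. 356.  37.  72.] top [0.591  0.1564 0.07  ] [0.026 0.026 0.006]
vial_darkest 0.68 [379. 288.  44.  50.] top [0.6041 0.2451 0.1116] [0.043 0.044 0.088]
```

Emit:
step_arm(rows=[[0.001,0.005,0,0,0,0],[0,0,-0.01,0,0,0],[0,0,-0.018,0,0,0],[0,0,-0.02,0,0,0],[0,0,-0.02,0,0,0],[0,0,-0.011,0,0,0],[0,0,0,0,0,0],[0,0,0,0,0,0]])

```text
time: 21.5
position: [0.5633, 0.2568, 0.2297]
tool_rot: [0.643, 0.766, 0.0, 0.0]
ft_force: [-0.0, -0.0, 0.9]
grip_width: 0.0449
grip_force: 0.0
```

Emit:
step_arm(rows=[[0,0,0,0,0,0],[0,0,0,0,0,0],[0,0,0,0,0,0],[0,0,0,0,0,0],[0,0,0,0,0,0],[0,0,0,0,0,0]], jaw=0.015)

```text
time: 22.25
position: [0.5631, 0.2568, 0.2299]
tool_rot: [0.643, 0.766, 0.0, 0.0]
ft_force: [-0.7, -0.5, 4.1]
grip_width: 0.0258
grip_force: 12.0
```

Emit:
step_arm(rows=[[0,0,0.008,0,0,0],[0,0,0.018,0,0,0],[0,0,0.025,0,0,0],[0,0,0.025,0,0,0],[-0.001,-0.015,0.018,0,0,0],[-0.004,-0.03,0.006,0,0,0],[-0.005,-0.042,0,0,0,0],[-0.006,-0.048,0,0,0,0],[-0.006,-0.048,0,0,0,0],[-0.006,-0.048,0,0,0,0],[-0.006,-0.048,0,0,0,0],[-0.006,-0.048,0,0,0,0]])

```text
time: 23.75
position: [0.5221, -0.0725, 0.33]
tool_rot: [0.643, 0.766, -0.0, 0.0]
ft_force: [-0.2, 0.4, -0.6]
grip_width: 0.0253
grip_force: 12.0
```

Emit:
step_arm(rows=[[-0.006,-0.048,0,0,0,0],[-0.006,-0.048,0,0,0,0],[-0.005,-0.041,0,0,0,0],[-0.003,-0.03,0,0,0,0],[-0.001,-0.018,0,0,0,0],[0,-0.008,0,0,0,0],[0,0,0,0,0,0],[0,0,-0.012,0,0,0],[0,0,-0.014,0,0,0],[0,0,0,0,0,0]])

```text
time: 25.0
position: [0.5016, -0.2622, 0.3015]
tool_rot: [0.643, 0.766, -0.0, -0.002]
ft_force: [0.4, -0.0, -0.7]
grip_width: 0.0256
grip_force: 12.0
```

```bash
python3 v.py
```

```text
tcp [ 0.5016 -0.2622  0.3015]
vial_palest 0.6 [324.  88.  42.  62.] top [ 0.4823 -0.1524  0.0743] [0.026 0.026 0.006]
vial_light 0.69 [325. 182.  46.  50.] top [ 0.4922 -0.2085  0.0748] [0.026 0.026 0.006]
vial_mid 0.59 [323. 289.  55.  79.] top [ 0.501  -0.2579  0.1416] [0.026 0.019 0.006]
0.68 [ 0.4917 -0.2046  0.0087] [0.047 0.042 0.006]
0.63 [ 0.4817 -0.1523  0.0083] [0.047 0.042 0.006]
0.61 [ 0.5016 -0.2644  0.0089] [0.047 0.04  0.005]
```

Emit:
step_arm(rows=[[0.0005,-0.0015,-0.01,0,0,0],[0,0,-0.016,0,0,0],[0,0,-0.014,0,0,0],[0,0,-0.012,0,0,0],[0,0,-0.008,0,0,0],[0,0,-0.004,0,0,0],[0,0,-0.001,0,0,0],[0,0,-0.001,0,0,0],[0,0,-0.0005,0,0,0],[0,0,0,0,0,0],[0,0,0,0,0,0]])

```text
time: 26.72
position: [0.5025, -0.2648, 0.2371]
tool_rot: [0.643, 0.766, -0.0, 0.0]
ft_force: [-0.4, 0.5, -0.9]
grip_width: 0.0256
grip_force: 12.0
```

Emit:
step_arm(rows=[[0,0,-0.001,0,0,0],[0,0,-0.001,0,0,0],[0,0,-0.0006,0,0,0],[0,0,-0.0005,0,0,0],[0,0,0,0,0,0],[0,0,0,0,0,0]])

```text
time: 27.48
position: [0.5025, -0.2648, 0.2339]
tool_rot: [0.643, 0.766, -0.0, 0.0]
ft_force: [-0.7, 0.3, 1.8]
grip_width: 0.0258
grip_force: 12.0
```

Emit:
step_arm(rows=[[0,0,-0.0004,0,0,0],[0,0,0,0,0,0],[0,0,0,0,0,0]])

```text
time: 27.85
position: [0.5025, -0.2648, 0.2339]
tool_rot: [0.643, 0.766, -0.0, 0.0]
ft_force: [-1.2, -0.4, 5.1]
grip_width: 0.0257
grip_force: 12.0
```

Emit:
step_arm(rows=[[0,0,0,0,0,0],[0,0,0,0,0,0],[0,0,0,0,0,0],[0,0,0.01,0,0,0],[0,0,0.02,0,0,0],[0,0,0.025,0,0,0],[0.004,0.02,0.02,0,0,0],[0.01,0.04,0,0,0,0],[0.013,0.055,0,0,0,0],[0.013,0.055,0,0,0,0],[0.013,0.055,0,0,0,0],[0.013,0.055,0,0,0,0]], jaw=0.045)

```text
time: 29.35
position: [0.5682, 0.0183, 0.3091]
tool_rot: [0.643, 0.766, 0.0, -0.0]
ft_force: [0.4, 0.1, 0.9]
grip_width: 0.0447
grip_force: 0.0
```

Emit:
step_arm(rows=[[0.013,0.055,0,0,0,0],[0.012,0.055,0,0,0,0],[0.011,0.045,0,0,0,0],[0.006,0.03,0,0,0,0],[0.003,0.012,0,0,0,0],[0,0,0,0,0,0],[0,0,0,0,0,0]])

```text
time: 30.22
position: [0.6132, 0.2112, 0.3084]
tool_rot: [0.643, 0.766, -0.001, -0.0]
ft_force: [0.8, -0.4, -0.7]
grip_width: 0.045
grip_force: 0.0
```

```bash
python3 v.py
```

```text
tcp [0.6132 0.2112 0.3084]
vial_darkest 0.57 [327. 242.  36.  55.] top [0.6148 0.2181 0.0702] [0.026 0.025 0.006]
```

Emit:
step_arm(rows=[[0.001,0.006,0,0,0,0],[0,0,-0.01,0,0,0],[0,0,-0.018,0,0,0],[0,0,-0.02,0,0,0],[0,0,-0.02,0,0,0],[0,0,-0.011,0,0,0],[0,0,0,0,0,0],[0,0,0,0,0,0]])

```text
time: 31.58
position: [0.6149, 0.2183, 0.2299]
tool_rot: [0.643, 0.766, 0.0, 0.0]
ft_force: [0.5, -1.1, 0.6]
grip_width: 0.0451
grip_force: 0.0
```

Emit:
step_arm(rows=[[0,0,0,0,0,0],[0,0,0,0,0,0],[0,0,0,0,0,0],[0,0,0,0,0,0],[0,0,0,0,0,0],[0,0,0,0,0,0]], jaw=0.015)

```text
time: 32.33
position: [0.6146, 0.2183, 0.2299]
tool_rot: [0.643, 0.766, 0.0, 0.0]
ft_force: [-0.0, -0.5, 3.9]
grip_width: 0.0255
grip_force: 12.0
```

Emit:
step_arm(rows=[[0,0,0.008,0,0,0],[0,0,0.018,0,0,0],[0,0,0.025,0,0,0],[0,0,0.025,0,0,0],[-0.002,-0.015,0.018,0,0,0],[-0.006,-0.03,0.006,0,0,0],[-0.008,-0.042,0,0,0,0],[-0.009,-0.048,0,0,0,0],[-0.009,-0.048,0,0,0,0],[-0.009,-0.048,0,0,0,0],[-0.009,-0.048,0,0,0,0],[-0.009,-0.048,0,0,0,0]])

```text
time: 33.83
position: [0.5525, -0.111, 0.33]
tool_rot: [0.643, 0.766, -0.0, 0.0]
ft_force: [1.8, -0.0, -0.6]
grip_width: 0.0258
grip_force: 12.0
```

Emit:
step_arm(rows=[[-0.009,-0.048,0,0,0,0],[-0.009,-0.048,0,0,0,0],[-0.009,-0.046,0,0,0,0],[-0.008,-0.035,0,0,0,0],[-0.005,-0.022,0,0,0,0],[-0.002,-0.012,0,0,0,0],[0,0,0,0,0,0],[0,0,-0.012,0,0,0],[0,0,-0.014,0,0,0],[0,0,0,0,0,0]])

```text
time: 35.08
position: [0.5112, -0.3185, 0.3014]
tool_rot: [0.642, 0.766, 0.0, -0.002]
ft_force: [-0.3, 0.6, -0.0]
grip_width: 0.0254
grip_force: 12.0
```

```bash
python3 v.py
```

```text
tcp [ 0.5112 -0.3185  0.3014]
vial_palest 0.64 [325.  17.  44.  34.] top [ 0.4838 -0.164   0.0623] [0.013 0.004 0.009]
vial_light 0.71 [326.  90.  49.  56.] top [ 0.4926 -0.2086  0.0746] [0.026 0.027 0.006]
vial_mid 0.79 [325. 182.  44.  54.] top [ 0.5026 -0.265   0.0743] [0.026 0.027 0.006]
vial_darkest 0.62 [322. 289.  53.  79.] top [ 0.5106 -0.3143  0.1413] [0.025 0.019 0.006]
0.87 [ 0.4913 -0.2107  0.0085] [0.047 0.04  0.006]
0.74 [ 0.5116 -0.3211  0.0095] [0.045 0.037 0.004]
0.65 [ 0.5016 -0.2632  0.0085] [0.048 0.044 0.005]
```

Emit:
step_arm(rows=[[0.0005,-0.002,-0.01,0,0,0],[0,0,-0.016,0,0,0],[0,0,-0.014,0,0,0],[0,0,-0.012,0,0,0],[0,0,-0.008,0,0,0],[0,0,-0.004,0,0,0],[0,0,-0.001,0,0,0],[0,0,-0.001,0,0,0],[0,0,-0.0005,0,0,0],[0,0,0,0,0,0],[0,0,0,0,0,0]])

```text
time: 36.8
position: [0.512, -0.3218, 0.2371]
tool_rot: [0.643, 0.766, -0.0, 0.0]
ft_force: [-0.2, -0.5, -0.1]
grip_width: 0.0258
grip_force: 12.0
```

Emit:
step_arm(rows=[[0,0,-0.001,0,0,0],[0,0,-0.001,0,0,0],[0,0,-0.0006,0,0,0],[0,0,-0.0005,0,0,0],[0,0,0,0,0,0],[0,0,0,0,0,0]])

```text
time: 37.55
position: [0.512, -0.3218, 0.2339]
tool_rot: [0.643, 0.766, -0.0, 0.0]
ft_force: [-0.2, 0.5, 1.2]
grip_width: 0.0258
grip_force: 12.0
```

Emit:
step_arm(rows=[[0,0,-0.0004,0,0,0],[0,0,0,0,0,0],[0,0,0,0,0,0]])

```text
time: 37.92
position: [0.512, -0.3218, 0.2339]
tool_rot: [0.643, 0.766, -0.0, 0.0]
ft_force: [-0.5, 0.6, 6.0]
grip_width: 0.0252
grip_force: 12.0
```

Emit:
step_arm(rows=[[0,0,0,0,0,0],[0,0,0,0,0,0],[0,0,0,0,0,0],[0,0,0.01,0,0,0],[0,0,0.02,0,0,0],[0,0,0.025,0,0,0],[0,0,0.025,0,0,0],[0,0.04,0.02,0,0,0],[0,0.06,0,0,0,0],[0,0.06,0,0,0,0],[0,0.06,0,0,0,0],[0,0,0,0,0,0]], jaw=0.045)

```text
time: 39.42
position: [0.511, -0.0977, 0.334]
tool_rot: [0.641, 0.768, 0.0, -0.001]
ft_force: [0.9, -0.0, 0.5]
grip_width: 0.0452
grip_force: 0.0
```

Emit:
step_arm(rows=[[0,0.05,0,0,0,0],[0,0.06,0,0,0,0],[0,0.03,0,0,0,0],[0,0,0,0,0,0],[0,0,0,0,0,0],[0,0,0,0,0,0]])

```text
time: 40.17
position: [0.5124, 0.0367, 0.3336]
tool_rot: [0.644, 0.765, 0.0, 0.0]
ft_force: [-0.8, 0.4, 0.9]
grip_width: 0.0451
grip_force: 0.0
```

```bash
python3 - <<'E'
from w import *
c=camera("side");W=cloud(c);cv2.imwrite("pics/side9.png",cv2.resize(c["pixels"][100:460,180:460],None,fx=2,fy=1.6))
for l in ["vial_palest","vial_light","vial_mid","vial_darkest","control_a"]:
    for r in cut_out(l,"side"):
        if r["confidence"]<.3: continue
        P=W[r["region"]]; t=P[P[:,2]>np.nanpercentile(P[:,2],98)-.005]
        print(l,round(r["confidence"],2),((t.min(0)+t.max(0))/2).round(4))
print(get_obs()["time"])
E
```

```text
vial_palest 0.87 [ 0.4819 -0.1534  0.0733]
vial_light 0.74 [ 0.4916 -0.2277  0.0735]
vial_mid 0.61 [ 0.5017 -0.2669  0.0728]
vial_darkest 0.87 [ 0.5116 -0.3238  0.0736]
control_a 0.8 [0.5901 0.1521 0.0684]
control_a 0.4 [ 0.4899 -0.0062  0.2253]
40.475
```

View pics/side9.png

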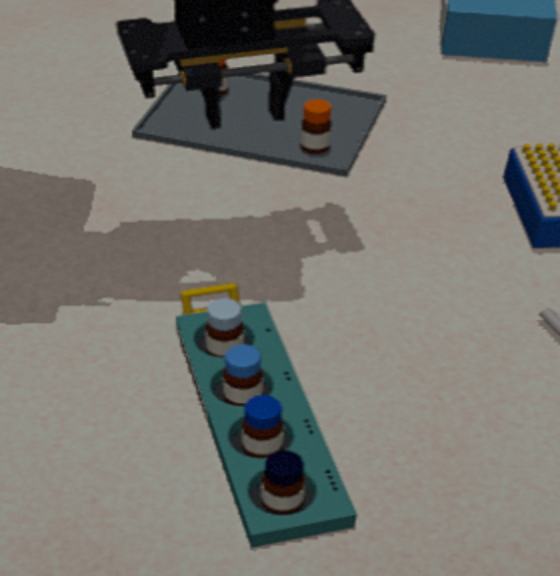

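The picture shows all four vials upright in order: palest (225,325), light (243,373), mid (263,425), darkest (284,482). The arm is clear of them, and the orange control at (316,125) is where it started; the other is hidden behind the gripper.

```bash
python3 -c "
from rig import hand_in; print(hand_in())"
```

```text
the job is handed in; nothing more can be done
None
```

I placed the four blue-capped vials upright in wells 1–4 from palest to darkest, left both orange controls untouched on the tray, and handed the job in at about 40 s; the hand-in call returned no verdict.

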